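# Fit the pleated filter and start the fume extractor

### The arm

A 6-joint arm with a two-finger parallel gripper is mounted at the origin on a cart in front of the work surface, level with it; the furniture and walls round the work are solid. World frame = base frame: x ahead of the robot, y to its left, z up, the work surface at z = 0. Lengths are in m, angles in degrees, forces in N, time in s.
With the tool pointing down it reaches from about 0.35 to 0.725 m from the base axis. Payload 4.3 kg.
Tool frame: the origin (TCP) lies at the very end of the fingers, on their centre line; the grasp point (between the pads) lies 19 mm behind it; z points along the fingers, y is the direction in which the jaws open and shut (so a half turn about z gives the same grasp; the last joint's range is limited). The gripper opens to 85 mm and grips with 20 to 120 N. Pads are 22 mm wide; open, the fingers measure 114 mm over their backs; the gripper's body (76 mm by 85 mm) begins 54 mm behind the grasp point. The pads swing forward as they close: fully open they stand 13 mm farther back than shut.
Start: joints at [-82.81, 21.618, 4.641, 73.018, 0, 83.68], TCP at [0.134, -0.559, 0.231] pointing down, gripper open.
Joint ranges: [-156.06, 156.06], [-48.1, 94.91], [-58.44, 69.94], [-101.28, 121.22], [-78.64, 73.56], [-180, 180]. Speed limits (degrees/s): [147.25, 147.25, 180, 180, 180, 180].

### API

Orientations are given as a 3x3 rotation matrix whose columns are the frame's x, y, z axes.
In Python, from plant import * gives the robot as it stands.
- The arm moves only by the shell command python3 -m handwheel 'ROWS' [FORCE]. ROWS is JSON, a list of rows, each a list of 5 numbers: the opening, from -1 (shut) to 1 (fully open), so that 0 is half open, then the shift along the tool's x, y, z as a fraction of full scale, then the turn about the tool's z as a fraction of full scale. In form: [[hand, x, y, z, turn], ...]. A call has 1 to 12 rows; each row shifts and turns the commanded pose from where the row before left it, along the tool's axes as they then stand; what a row does not reach is not made up. Full scale, the value 1, is 500 mm for a shift and pi/2 rad for a turn. A row lasts 1/8 s, in which the tool goes at most 62.5 mm and 10.7 degrees, less where a joint would pass 70% of its speed; a pose out of reach is approached as far as the arm can. A call with a number of a shift or a turn outside -1 to 1 is refused whole. A call with a gripper value outside its range is refused whole. The fingers move at their own pace and stop on an object; FORCE is the grip in N (left out, the last holds). Time passes only in rows, so rows that do not move let the fingers close. It gives the time, the measured TCP pose, the force and the opening at its end, in the units of the state.
- get_state(): the state, without advancing time (a new reading comes with each control period).
- read_camera(name): name is "scene" or "top" or "wrist"; returns (picture, depth): 400x640x3 uint8, red, green, blue; 400x640 float32, m along the optical axis (not along the pixel's ray), 0 where there is no reading.
- get_calibration(name): a dict with "K" (3x3 intrinsics, pixels), "R" (3x3) and "t" (3): a world point X has camera coordinates R X + t. Camera axes: x right, y down, z forward; pixel columns grow to the right and rows downward; lengths in m; the calibration is good to about 2 mm. A picture is of the moment at which its call begins: read the wrist's pose just before it. get_calibration takes no time and is no camera call; for the wrist camera it gives the pose at the moment of the call.
- hand_in(): hands the job in, once; it reports no verdict.
The state is a dict: "t": time; "q": joint angles; "qd": joint speeds; "joint_torque": joint torques, N m; "eef_pos": TCP position; "eef_rot": TCP orientation; "wrist_force": force on the tool from outside, world axes, zero at the start; "moment": the same for the moment, N m; "width": finger opening in m.
Only numpy, scipy, OpenCV 4.12 (cv2) and the standard library are available. Lean on these libraries where they do the work, as an engineer would, in place of code of your own. Each camera call takes 0.05 s, during which the arm holds its last target.

### The job

Get the fume extractor ready for soldering: take the white pleated filter out of the wire rack and lay it down flat on the bench, pleats up; then take it again by its two long sides and lay it flat between the four corner brackets of the extractor's intake, pleats still up. Only then flip the red isolator lever over to on (to the right), and after that pull the black knob out until it clicks and let it go, so that it rests out by itself. Leave the black filter in the rack and the other things on the bench where they are.

Things in the scene. Friction and masses are not known exactly. Their poses are not given: they have to be found in the camera images.
- extractor: Blue fume extractor, fixed, 235 deep (x) x 290 wide (y) mm. Origin: bench level, middle of its front edge; x to its back, y to its left, z up; yaw within 0.12 rad. Front edge 35 mm high; from it an aluminium control panel slopes up at 34.4 degrees to a flat deck, 100 mm high, that begins 95 mm behind the front edge and carries the intake.
- intake (a point): Centre of the intake, on the deck (100 mm above the bench); axes as the extractor's. Four steel corner brackets, 10 mm high, frame 66 (x) x 126 (y) mm. Between them the long sides (x = +-33 mm) are open over the middle 94 mm: room for fingers down to the deck. Fitted, the white filter's centre is 9 mm above this point, its long side along y (either way round).
- white_filter: White pleated filter, stiff panel 60 (x) x 120 (y) x 18 (z) mm, about 110 g. Origin: its centre; +z is the pleated face, -z the wire-mesh back. At the start it stands on a long edge in either slot of the rack, x axis vertical, centre 36 mm and top edge 66 mm above the bench, pleats facing the rack's +x: laid down with its top coming toward the robot, its pleats are up.
- carbon_filter: Black carbon filter cassette of the same size, 160 g, standing in the same way in the other slot of the rack. Origin: its centre. It stays where it is.
- filter_rack: Wire rack, fixed, grey base 140 (x) x 136 (y) x 6 mm. Origin: bench level, its middle; x away from the robot, yaw within 0.25 rad. Two slots along y at x = +-37.5 mm, a filter in each, 21 mm wide between wire hoops that reach 34.5 mm above the bench; end stops 15 mm high. The top 31 mm of a filter are free, 57 mm from the other filter's face.
- isolator (a joint): Red-balled isolator lever on the panel's left half. 0 = off (leans 0.5 rad to the left, +y), 1.0 rad = on (leans 0.5 rad to the right, toward the gauge). It swings sideways in the plane of the extractor's y and the panel's normal. An over-centre spring holds it at both ends: about 6 N at the ball, and past 0.5 rad it snaps over by itself.
- lever_ball (a point): Centre of the red ball (24 mm diameter), 62 mm from the lever's pivot on a round shaft 12 mm thick; moves with the lever. It stands 122 mm above the bench, about 10 mm behind the extractor's front edge, and 102 mm to the left of the extractor's middle when off, 42 mm when on; at half way it is 5 mm higher.
- start_knob (a joint): Black pull knob on the panel's right. 0 = in (off). It pulls out along the panel's normal against an over-centre spring, up to about 6 N; past 8 mm it snaps outward by itself and rests at 0.016 m (on). Hard stop at 0.020 m; beyond 0.016 the spring pulls back ever harder.
- knob_head (a point): Middle of the knob's head: round, 40 mm diameter, sides straight from 4 mm below to 6 mm above this point, tapering below; flat green-marked top 11 mm above it, panel 30 mm below it (knob in). z is the pull direction (panel normal, up and toward the robot, 34.4 degrees from vertical), y the extractor's y. Nothing tall stands within 35 mm of the head.
- clear_bench (a point): Middle of a patch of bare bench in front of the gap between rack and extractor, at bench level (z = 0, the world's axes): clear of everything for 40 mm either way in x and 65 mm in y, a good place to lay the filter down. Any other free place on the bench will do.
- solder_reel: Blue reel of solder wire, 60 mm diameter, 30 mm high, loose on the bench; origin at its underside. Bystander.
- mask_tape: Roll of masking tape, 93 mm diameter, 19 mm high, loose; origin at its underside. Bystander.
- fid: Flat wooden fid, 22x157x10 mm, loose on the bench in front of the extractor; origin at its underside. Bystander.

How it is judged:
By the outcome, as a careful person would: the job done as asked, in the order asked, and still so for the second after the job is handed in, with the robot touching nothing.
It also fails if it takes over 66 s, if anything falls off the work surface, if the arm or the gripper's body presses on something with over 40 N, if the wrist force passes 120 N, or if a joint passes its speed limit or range.

## Working session

There is one attempt and no reset: what is moved stays moved. The work goes in short steps, Python scripts to look and compute and a shell command to move; the robot and the scene stay as the last step left them, time stands still between calls to the robot, and variables do not carry over. Pictures are saved under pics/ and viewed, and the job is handed in when it is done.

```bash
mkdir -p pics; ls
cat > h.py <<'E'
from plant import *
import numpy as np, cv2
def snap(n,f):
    c=get_calibration(n); im,d=read_camera(n)
    np.savez(''+f+'.npz',im=im,d=d,K=c['K'],R=c['R'],t=c['t'])
    cv2.imwrite('pics/'+f+'.png',im[:,:,::-1]); return im,d
class S:
    def __init__(s,f):
        z=np.load(''+f+'.npz'); s.im,s.d,s.K,s.R,s.t=[z[k] for k in ('im','d','K','R','t')]
        s.C=-s.R.T@s.t
    def ray(s,u,v): return s.R.T@np.linalg.inv(s.K)@np.array([u,v,1.])
    def dep(s,u,v): return s.C+s.ray(u,v)*s.d[int(round(v)),int(round(u))]
    def z(s,u,v,h):
        r=s.ray(u,v); return s.C+r*(h-s.C[2])/r[2]
    def proj(s,P):
        p=s.K@(s.R@np.array(P)+s.t); return p[:2]/p[2]
    def cloud(s):
        v,u=np.mgrid[0:400,0:640]; r=np.stack([u,v,np.ones_like(u)],-1)@np.linalg.inv(s.K).T@s.R
        return s.C+r*s.d[...,None]
    def crop(s,u0,v0,u1,v1,k,f):
        cv2.imwrite('pics/'+f+'.png',cv2.resize(s.im[v0:v1,u0:u1,::-1],None,fx=k,fy=k,interpolation=cv2.INTER_CUBIC))
E
python3 - <<'E'
from h import *
snap('top','top0');snap('scene','scene0')
s=get_state();print(s);
for n in('top','scene'):
    a=S(n+'0');print(n,a.C,a.R[2])
E
```

```text
pics
{'t': 0.1, 'q': array([-8.28078926e+01,  2.16580472e+01,  4.56981221e+00,  7.30182623e+01,
        1.64601294e-03,  8.36807424e+01]), 'qd': array([-0.08984418, -0.09014757,  0.19093567, -0.00448751,  0.10665419,
        0.02723266]), 'joint_torque': array([ 1.10500878e-03, -4.64695930e+01,  2.70581567e+01,  1.19443604e-02,
       -1.31589181e-04, -9.56296077e-06]), 'eef_pos': array([ 0.13428643, -0.55848924,  0.23044572]), 'eef_rot': array([[ 9.72323626e-01,  2.33638022e-01, -2.04203973e-04],
       [ 2.33637995e-01, -9.72321898e-01,  1.84769948e-03],
       [ 2.33140856e-04, -1.84427166e-03, -9.99998272e-01]]), 'wrist_force': array([-0.32497518, -0.12295803, -0.29191432]), 'moment': array([-0.00458   , -0.02045352, -0.02011714]), 'width': 0.0850196348480579}
top [0.31402044 0.25034257 1.06064553] [ 0.22956764  0.02185529 -0.9730473 ]
scene [-0.17112639  0.83408833  0.72234096] [ 0.64670254 -0.52781389 -0.55062539]
```

View pics/top0.png

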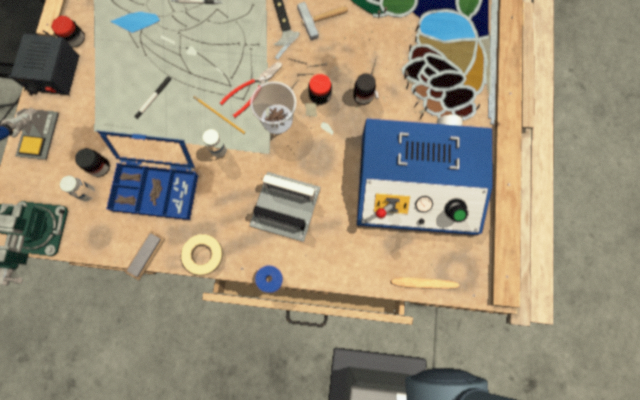

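View pics/scene0.png

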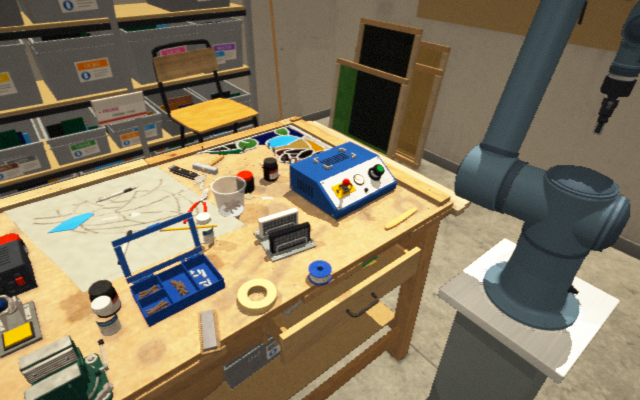

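Run:
```python
from h import *
a=S('top0'); a.crop(235,160,335,250,8,'t_rack'); a.crop(345,105,505,245,5,'t_ext')
```

```text
(no output)
```

View pics/t_rack.png

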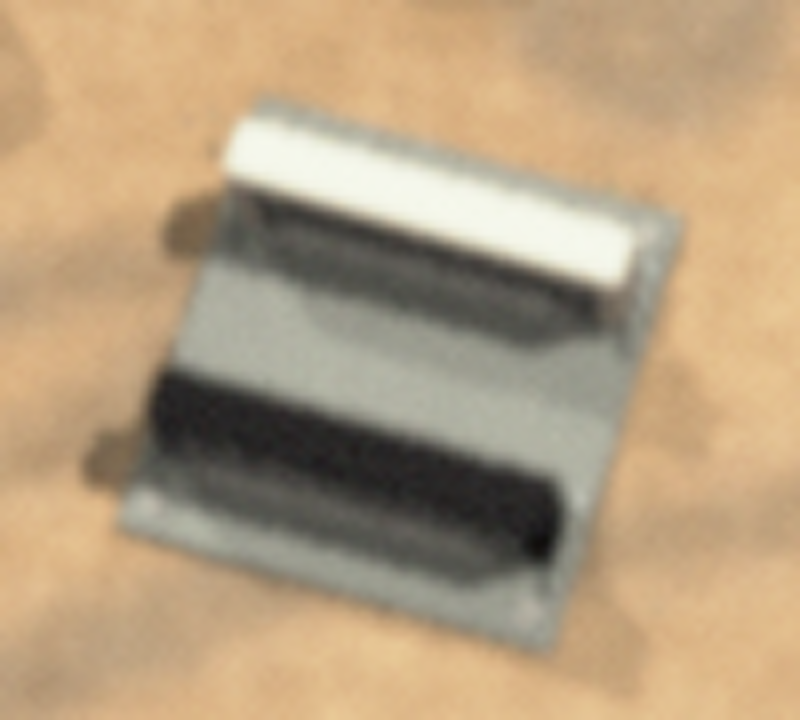

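View pics/t_ext.png

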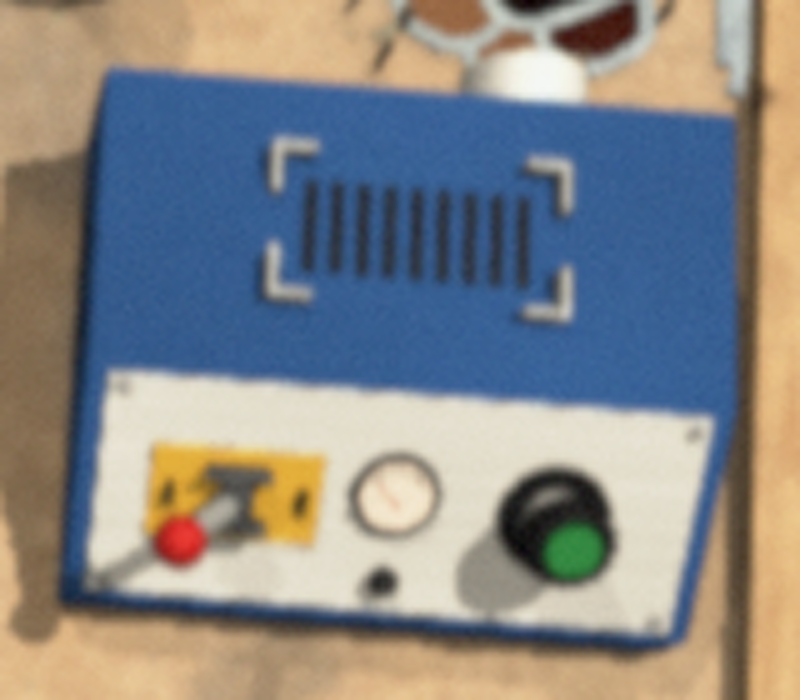

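Run:
```python
from h import *
np.set_printoptions(precision=4,suppress=True)
a=S('top0')
def P(c,k,o,h):
    r=np.array([a.z((x+.5)/k-.5+o[0],(y+.5)/k-.5+o[1],h) for x,y in c]); return r
w=P([(240,118),(638,232),(622,288),(228,172)],8,(235,160),.066)
print(w,w.mean(0), np.linalg.norm(w-np.roll(w,-1,0),axis=1))
base=P([(262,97),(682,213),(545,655),(120,525)],8,(235,160),.006)
print('base',base,base.mean(0), np.linalg.norm(base-np.roll(base,-1,0),axis=1))
i=P([(270,137),(573,163),(573,322),(262,297)],5,(345,105),.110)
print('intake',i,i.mean(0), np.linalg.norm(i-np.roll(i,-1,0),axis=1))
f=P([(62,602),(683,645)],5,(345,105),.035); print('front',f, f.mean(0))
deck=P([(110,70),(737,118)],5,(345,105),.1); print('back',deck,deck.mean(0))
ball=P([(181,540)],5,(345,105),.122);print('ball',ball)
k=P([(575,550)],5,(345,105),.1);print('knob',k)
def yaw(v): return np.degrees(np.arctan2(v[1],v[0]))
for q in (w,base,i): print('yaw of -y dir', yaw(q[1]-q[0])+90, yaw(q[2]-q[3])+90)
print(yaw(f[1]-f[0])+90,yaw(deck[1]-deck[0])+90)
pc=a.cloud()
# depth: white filter top
m=(a.im.min(2)>190)
x=pc[m&(pc[...,2]>.055)&(pc[...,2]<.08)]
x=x[(abs(x[:,0]-w.mean(0)[0])<.08)&(abs(x[:,1]-w.mean(0)[1])<.08)];print(len(x),x.mean(0),x[:,2].std())
b=pc[125:180,365:485].reshape(-1,3);print('deck z',np.median(b[:,2]))
for n,(u,v) in dict(reel=(269,279),tape=(201,255),fid=(425,283)).items(): print(n,a.z(u,v,.02))
```

```text
[[0.5942 0.4095 0.066 ]
 [0.5738 0.292  0.066 ]
 [0.5569 0.2946 0.066 ]
 [0.5779 0.4106 0.066 ]] [0.5757 0.3517 0.066 ] [0.1193 0.0171 0.1179 0.0164]
base [[0.6185 0.4134 0.006 ]
 [0.5969 0.282  0.006 ]
 [0.4586 0.3066 0.006 ]
 [0.4826 0.4365 0.006 ]] [0.5391 0.3596 0.006 ] [0.1332 0.1405 0.1321 0.1379]
intake [[ 0.7148  0.1173  0.11  ]
 [ 0.7181 -0.0188  0.11  ]
 [ 0.6434 -0.0221  0.11  ]
 [ 0.6391  0.1152  0.11  ]] [0.6789 0.0479 0.11  ] [0.1362 0.0748 0.1374 0.0757]
front [[ 0.5068  0.1852  0.035 ]
 [ 0.5197 -0.1008  0.035 ]] [0.5133 0.0422 0.035 ]
back [[ 0.7431  0.1912  0.1   ]
 [ 0.7529 -0.0951  0.1   ]] [0.748 0.048 0.1  ]
ball [[0.5229 0.143  0.122 ]]
knob [[ 0.5431 -0.0304  0.1   ]]
yaw of -y dir -9.874648133739143 -10.248511563845014
yaw of -y dir -9.344877248142765 -10.479848260873368
yaw of -y dir 1.4076595014498139 1.8020126870538178
2.5684266462071292 1.9512861097010727
342 [0.5764 0.3528 0.0651] 0.001877721827099797
deck z 0.0994793876232401
reel [0.3625 0.3714 0.02  ]
tape [0.3986 0.5346 0.02  ]
fid [0.3941 0.0176 0.02  ]
```

```bash
cat >> h.py <<'E'
def plan(x,y,z,yawy=None):
    """total move to target in tool axes, fractions of full scale; yawy = wanted direction (deg) of tool y"""
    s=get_state(); R=np.array(s['eef_rot']); p=np.array(s['eef_pos'])
    a=np.degrees(np.arctan2(R[1,1],R[0,1]))
    print('t',round(s['t'],2),'pos',p.round(4),'yawy',round(a,2),'w',round(s['width'],4),'F',np.round(s['wrist_force'],1),'q6',s['q'][5].round(1))
    d=R.T@(np.array([x,y,z])-p)/.5
    if yawy is not None:
        dy=(yawy-a+90)%180-90
        print('turn first',round(-dy/90,4),'rows',abs(dy)/10.7)
        c=np.radians(dy); Rz=np.array([[np.cos(c),-np.sin(c),0],[np.sin(c),np.cos(c),0],[0,0,1]]); d2=(Rz@R).T@(np.array([x,y,z])-p)/.5
        print('shift after turn',d2.round(4),'rows',np.linalg.norm(d2)/.125)
    print('shift now',d.round(4),'rows',np.linalg.norm(d)/.125)
E
python3 -c "
from h import *
plan(.576,.353,.231,-10)"
python3 -m handwheel '[[0,0,0,0,-0.105],[0,0,0,0,-0.105],[0,0,0,0,-0.105],[0,0,0,0,-0.105],[0,0,0,0,-0.105],[0,0,0,0,-0.105],[0,0,0,0,-0.105]]' 40
python3 -c "
from h import *
plan(.576,.353,.231,-10)"
```

```text
t 0.1 pos [ 0.1343 -0.5585  0.2304] yawy -76.49 w 0.085 F [-0.3 -0.1 -0.3] q6 83.7
turn first -0.7388 rows 6.2138901093120955
shift after turn [ 1.9487e+00  5.5340e-01 -1.7000e-03] rows 16.206063593776253
shift now [ 1.2849 -1.5661  0.0021] rows 16.206063593776253
t: 0.98
eef_pos: [0.1343, -0.5587, 0.2307]
eef_rot: [[0.174, 0.985, -0.0], [0.985, -0.174, 0.001], [0.001, -0.0, -1.0]]
wrist_force: [0.5, -0.1, 0.1]
width: 0.0427
t 0.97 pos [ 0.1343 -0.5587  0.2307] yawy -10.03 w 0.0427 F [ 0.5 -0.1  0.1] q6 17.2
turn first -0.0003 rows 0.0028639404774755337
shift after turn [1.9491e+00 5.5340e-01 1.5000e-03] rows 16.209349914609998
shift now [1.9494e+00 5.5230e-01 1.5000e-03] rows 16.209349914609998
```

```bash
python3 -m handwheel '[[0,0.115,0.0325,0,0],[0,0.115,0.0325,0,0],[0,0.115,0.0325,0,0],[0,0.115,0.0325,0,0],[0,0.115,0.0325,0,0],[0,0.115,0.0325,0,0],[0,0.115,0.0325,0,0],[0,0.115,0.0325,0,0],[0,0.115,0.0325,0,0],[0,0.115,0.0325,0,0],[0,0.115,0.0325,0,0],[0,0.115,0.0325,0,0]]'
python3 -c "
from h import *
plan(.576,.353,.231,-10)"
```

```text
t: 2.48
eef_pos: [0.4504, 0.0867, 0.2311]
eef_rot: [[0.179, 0.984, -0.0], [0.984, -0.179, -0.0], [-0.0, -0.0, -1.0]]
wrist_force: [0.0, -1.3, 0.1]
width: 0.0426
t 2.48 pos [0.4504 0.0867 0.2311] yawy -10.31 w 0.0426 F [ 0.  -1.3  0.1] q6 103.3
turn first -0.0035 rows 0.02908585431175259
shift after turn [ 5.682e-01  1.550e-01 -2.000e-04] rows 4.711498676882389
shift now [ 5.690e-01  1.519e-01 -2.000e-04] rows 4.711498676882389
```

```bash
python3 -m handwheel '[[0,0.114,0.031,0,0],[0,0.114,0.031,0,0],[0,0.114,0.031,0,0],[0,0.114,0.031,0,0],[0,0.114,0.031,0,0],[0,0,0,0,0]]'
python3 -c "
from h import *
plan(.576,.353,.231,-10)
snap('wrist','w1')"
```

```text
t: 3.22
eef_pos: [0.5778, 0.3545, 0.2275]
eef_rot: [[0.176, 0.984, -0.003], [0.984, -0.176, -0.001], [-0.002, -0.003, -1.0]]
wrist_force: [0.4, -0.4, -0.2]
width: 0.0428
t 3.23 pos [0.5778 0.3545 0.2275] yawy -10.11 w 0.0428 F [ 0.4 -0.4 -0.2] q6 126.3
turn first -0.0013 rows 0.010673402195505463
shift after turn [-0.0035 -0.003  -0.007 ] rows 0.0674414148580423
shift now [-0.0035 -0.003  -0.007 ] rows 0.0674414148580423
```

View pics/w1.png

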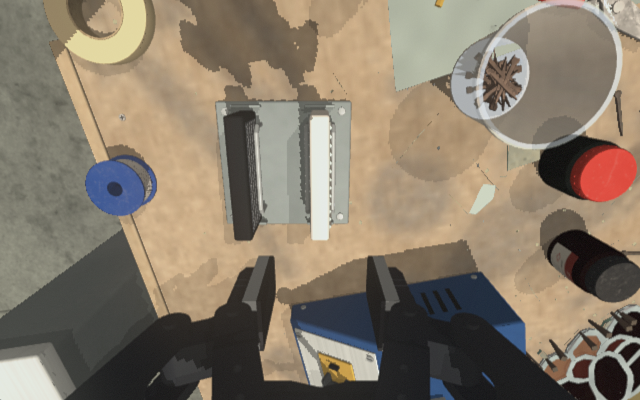

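Run:
```python
from h import *
np.set_printoptions(precision=4,suppress=True)
a=S('w1'); a.crop(280,90,380,260,4,'w1c')
w=np.array([a.z(u,v,.066) for u,v in [(310,115),(329,115),(328,240),(311,240)]]);print(w,w.mean(0))
pc=a.cloud(); m=(pc[...,2]>.06)&(pc[...,2]<.07)&(a.im.min(2)>180); m[:, :300]=0;m[:,340:]=0;m[260:]=0
x=pc[m];print(len(x),x.mean(0),cv2.minAreaRect((x[:,:2]*1000).astype(np.float32)))
```

```text
[[0.5782 0.4135 0.066 ]
 [0.5943 0.4106 0.066 ]
 [0.5735 0.2937 0.066 ]
 [0.5571 0.2966 0.066 ]] [0.5758 0.3536 0.066 ]
2237 [0.5763 0.3568 0.066 ] ((576.0888061523438, 353.2430114746094), (117.95672607421875, 17.84002685546875), 79.69561767578125)
```

View pics/w1c.png

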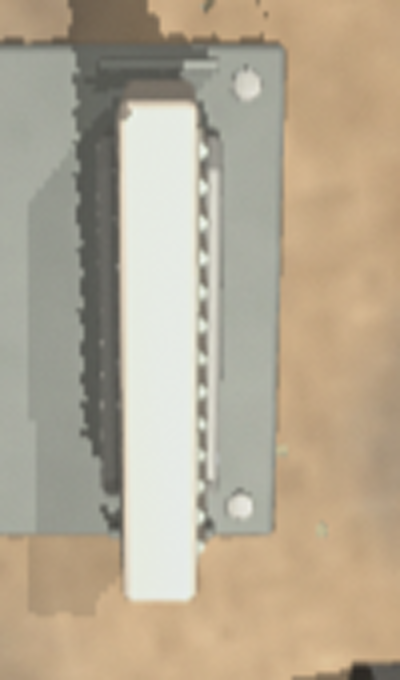

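```bash
python3 -m handwheel '[[0,-0.003,-0.003,0.1,0],[0,0,0,0.1,0],[0,0,0,0.1,0],[0,0,0,0.06,0],[0,0,0,0,0]]'
python3 -c "
from h import *
plan(.576,.3534,.040,-10)"
```

```text
t: 3.9
eef_pos: [0.5726, 0.3471, 0.0489]
eef_rot: [[0.181, 0.983, -0.006], [0.983, -0.181, -0.003], [-0.004, -0.005, -1.0]]
wrist_force: [-0.7, -0.7, -0.7]
width: 0.0428
t 3.9 pos [0.5726 0.3471 0.0489] yawy -10.42 w 0.0428 F [-0.7 -0.7 -0.7] q6 126.2
turn first -0.0047 rows 0.039476700490937544
shift after turn [0.0137 0.0046 0.0177] rows 0.1832809645390695
shift now [0.0138 0.0045 0.0177] rows 0.1832809645390695
```

```bash
python3 -m handwheel '[[0,0.0138,0.0045,0.018,0],[0,0,0,0,0]]'
python3 -c "
from h import *
plan(.576,.3534,.040,-10)"
```

```text
t: 4.15
eef_pos: [0.5803, 0.357, 0.0437]
eef_rot: [[0.179, 0.984, 0.002], [0.984, -0.179, 0.001], [0.002, 0.002, -1.0]]
wrist_force: [-0.3, -0.5, 0.0]
width: 0.0426
t 4.15 pos [0.5803 0.357  0.0437] yawy -10.34 w 0.0426 F [-0.3 -0.5  0. ] q6 126.6
turn first -0.0037 rows 0.03140880598857196
shift after turn [-0.0085 -0.0072  0.0073] rows 0.10661957683943052
shift now [-0.0086 -0.0072  0.0073] rows 0.1066195768394305
```

```bash
python3 -m handwheel '[[0,0,0,0,0],[0,0,0,0,0]]'
python3 -c "
from h import *
plan(.576,.3534,.040,-10)"
```

```text
t: 4.4
eef_pos: [0.5796, 0.3566, 0.0431]
eef_rot: [[0.179, 0.984, 0.001], [0.984, -0.179, 0.0], [0.001, 0.001, -1.0]]
wrist_force: [0.7, -0.3, 0.3]
width: 0.0426
t 4.4 pos [0.5796 0.3566 0.0431] yawy -10.34 w 0.0426 F [ 0.7 -0.3  0.3] q6 126.6
turn first -0.0037 rows 0.031329810047181945
shift after turn [-0.0075 -0.0061  0.0062] rows 0.0917934333804082
shift now [-0.0076 -0.006   0.0062] rows 0.09179343338040818
```

```bash
python3 -m handwheel '[[0,-0.0076,-0.006,0.006,0.0],[0,0,0,0,0],[0,0,0,0,0]]'
python3 -c "
from h import *
plan(.576,.3534,.040,-10)"
```

```text
t: 4.78
eef_pos: [0.5753, 0.353, 0.0391]
eef_rot: [[0.18, 0.984, -0.0], [0.984, -0.18, -0.0], [-0.0, -0.0, -1.0]]
wrist_force: [0.8, 0.6, 1.3]
width: 0.0426
t 4.78 pos [0.5753 0.353  0.0391] yawy -10.34 w 0.0426 F [0.8 0.6 1.3] q6 126.5
turn first -0.0038 rows 0.03184565500846666
shift after turn [ 0.0011  0.0013 -0.0017] rows 0.019034278693822154
shift now [ 0.0011  0.0012 -0.0017] rows 0.019034278693822154
```

Good. Close and lift.

```bash
python3 -m handwheel '[[-1,0,0,0,0],[-1,0,0,0,0],[-1,0,0,0,0],[-1,0,0,0,0],[-1,0,0,-0.01,0],[-1,0,0,-0.03,0],[-1,0,0,-0.06,0],[-1,0,0,-0.06,0],[-1,0,0,-0.04,0],[-1,0,0,0,0],[-1,0,0,0,0]]' 40
python3 -c "
from h import *
plan(.459,.235,.14,0)
snap('top','top1');snap('wrist','w2')
S('top1').crop(230,130,430,280,4,'t1')
a=S('top0')
for p in [(.38,.17),(.38,.3),(.46,.3),(.46,.17)]: print(a.proj(p+(0,)))
"
```

```text
t: 6.15
eef_pos: [0.5752, 0.353, 0.1388]
eef_rot: [[0.18, 0.984, -0.001], [0.984, -0.18, -0.0], [-0.001, -0.001, -1.0]]
wrist_force: [0.1, -0.5, -1.3]
width: 0.0172
t 6.15 pos [0.5752 0.353  0.1388] yawy -10.34 w 0.0172 F [ 0.1 -0.5 -1.3] q6 126.5
turn first -0.1149 rows 0.9665143928814641
shift after turn [-0.2359 -0.2323 -0.0022] rows 2.6487701600677136
shift now [-0.2738 -0.1862 -0.0022] rows 2.6487701600677136
[357.05406913 281.97080854]
[301.41716552 275.49153715]
[305.61550537 241.51267369]
[360.303121   247.78933945]
```

View pics/t1.png

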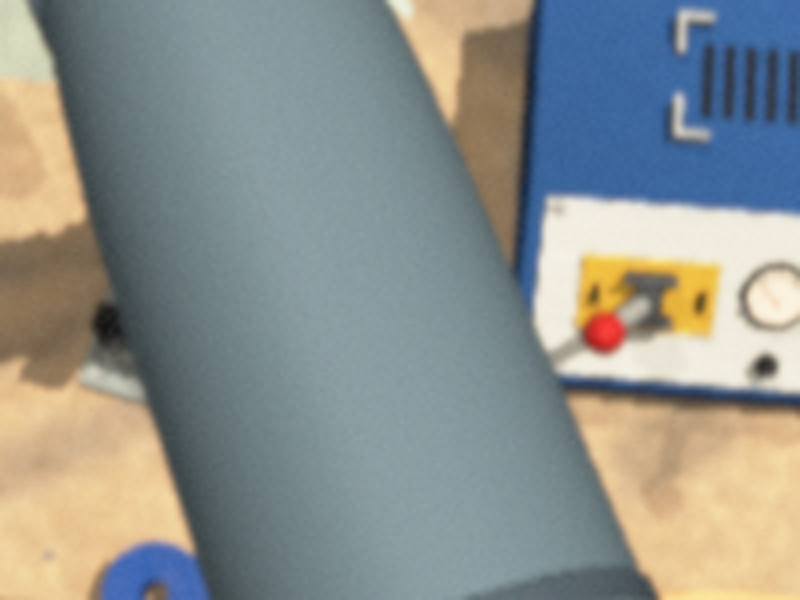

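View pics/w2.png

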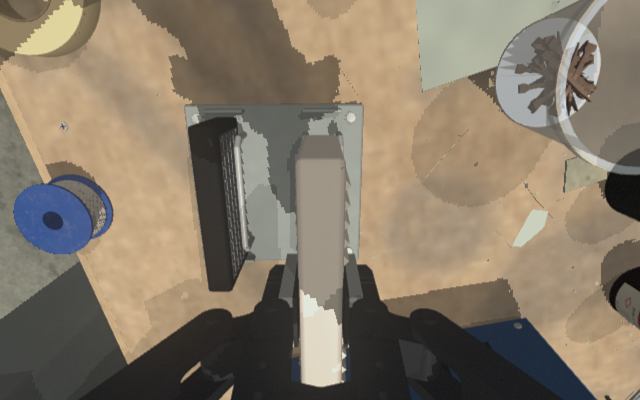

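```bash
python3 -m handwheel '[[-1,-0.09,-0.06,0,0],[-1,-0.09,-0.06,0,0],[-1,-0.094,-0.066,0,0],[-1,0,0,0,-0.1],[-1,0,0,0.06,-0.015],[-1,0,0,0.08,0],[-1,0,0,0,0],[-1,0,0,0,0]]'
python3 -c "
from h import *
plan(.459,.235,.034,0)"
```

```text
t: 7.25
eef_pos: [0.4595, 0.235, 0.0698]
eef_rot: [[-0.0, 1.0, -0.0], [1.0, 0.0, -0.0], [-0.0, -0.0, -1.0]]
wrist_force: [-0.6, 0.5, -1.3]
width: 0.0174
t 7.25 pos [0.4595 0.235  0.0698] yawy 0.01 w 0.0174 F [-0.6  0.5 -1.3] q6 110.0
turn first 0.0001 rows 0.0009447403350173841
shift after turn [-0.0001 -0.001   0.0716] rows 0.5731583213678402
shift now [-0.0001 -0.001   0.0716] rows 0.5731583213678402
```

```bash
python3 -m handwheel '[[-1,0,0,0.045,0],[-1,0,0,0.024,0],[-1,0,0,0.003,0],[-1,0,0,0,0],[-1,0,0,0,0]]'
python3 -c "
from h import *
plan(.459,.235,.033,0)"
```

```text
t: 7.88
eef_pos: [0.4601, 0.2353, 0.034]
eef_rot: [[-0.0, 1.0, 0.001], [1.0, 0.0, 0.0], [0.0, 0.001, -1.0]]
wrist_force: [0.2, -0.6, -0.9]
width: 0.0174
t 7.88 pos [0.4601 0.2353 0.034 ] yawy 0.01 w 0.0174 F [ 0.2 -0.6 -0.9] q6 110.0
turn first 0.0001 rows 0.0008332346018527945
shift after turn [-0.0005 -0.0022  0.002 ] rows 0.024169109571633055
shift now [-0.0005 -0.0022  0.002 ] rows 0.024169109571633055
```

```bash
python3 -m handwheel '[[-1,0,0,0.002,0],[-1,0,0,0.001,0],[-1,0,0,0,0]]'
python3 -m handwheel '[[0,0,0,0,0],[0,0,0,0,0],[0,0,0,0,0],[0,0,0,-0.06,0],[0,0,0,-0.08,0],[-1,0,0,0,0]]'
python3 -c "
from h import *
plan(.459,.235,.033,0)
snap('wrist','w3')"
```

```text
t: 8.25
eef_pos: [0.4602, 0.2353, 0.0333]
eef_rot: [[-0.0, 1.0, 0.002], [1.0, 0.0, 0.001], [0.001, 0.002, -1.0]]
wrist_force: [-2.2, -0.8, 9.8]
width: 0.0173
t: 9.0
eef_pos: [0.462, 0.236, 0.1047]
eef_rot: [[-0.0, 1.0, 0.006], [1.0, 0.0, 0.002], [0.002, 0.006, -1.0]]
wrist_force: [1.0, -0.1, -0.9]
width: 0.0257
t 9.0 pos [0.462  0.236  0.1047] yawy 0.01 w 0.0257 F [ 1.  -0.1 -0.9] q6 110.0
turn first 0.0001 rows 0.0012188513185546598
shift after turn [-0.0023 -0.0069  0.1433] rows 1.1482798495102673
shift now [-0.0023 -0.0069  0.1433] rows 1.1482798495102673
```

View pics/w3.png

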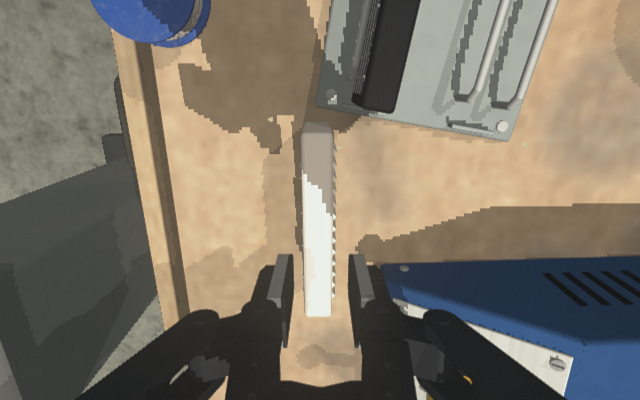

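```bash
python3 -m handwheel '[[-1,0,0.076,0,0],[-1,0,0,0,0],[-1,0,0,0.07,0],[-1,0,0,0.048,0],[-1,0,0,0,0],[-1,0,0,0,0]]'
python3 -c "
from h import *
plan(.47,.235,.045,0)"
```

```text
t: 9.8
eef_pos: [0.497, 0.235, 0.0429]
eef_rot: [[-0.0, 1.0, -0.001], [1.0, 0.0, -0.0], [-0.0, -0.001, -1.0]]
wrist_force: [-0.4, -0.3, -0.1]
width: 0.0
t 9.8 pos [0.497  0.235  0.0429] yawy 0.02 w 0.0 F [-0.4 -0.3 -0.1] q6 108.7
turn first 0.0002 rows 0.0018108764617574928
shift after turn [-0.0001 -0.0541 -0.0041] rows 0.43374809075228093
shift now [-0.0001 -0.0541 -0.0041] rows 0.433748090752281
```

```bash
python3 -m handwheel '[[-1,0,-0.02,0,0],[-1,0,-0.01,0,0],[-1,0,-0.01,0,0],[-1,0,-0.01,0,0],[-1,0,-0.01,0,0],[-1,0,-0.01,0,0],[-1,0,0,0,0]]'
python3 -c "
from h import *
plan(.47,.235,.045,0)
snap('wrist','w4')"
```

```text
t: 10.68
eef_pos: [0.4618, 0.2349, 0.0426]
eef_rot: [[-0.0, 1.0, -0.001], [1.0, 0.0, -0.0], [-0.0, -0.001, -1.0]]
wrist_force: [0.3, -0.3, 1.9]
width: -0.0
t 10.68 pos [0.4618 0.2349 0.0426] yawy 0.02 w -0.0 F [ 0.3 -0.3  1.9] q6 109.9
turn first 0.0002 rows 0.002014851983297272
shift after turn [ 0.0002  0.0164 -0.0047] rows 0.13621143539181446
shift now [ 0.0002  0.0164 -0.0047] rows 0.13621143539181446
```

View pics/w4.png

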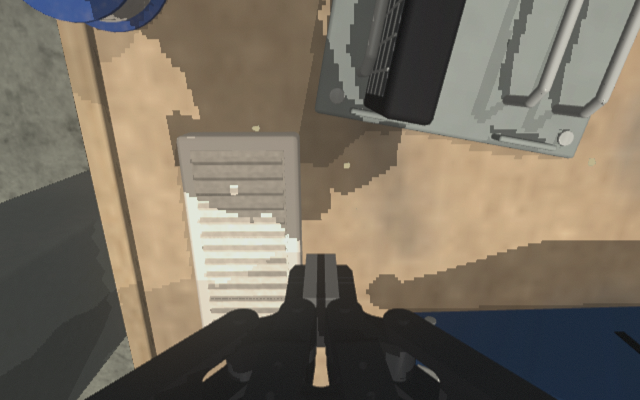

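```bash
python3 -m handwheel '[[-1,0,0,-0.1,0],[1,0,0,-0.1,0],[1,0,-0.08,0,0],[1,0,0,0,0],[1,0,0,0,0]]'
python3 -c "
from h import *
plan(.42,.235,.12,0)
snap('wrist','w5');snap('top','top2')"
```

```text
t: 11.35
eef_pos: [0.4229, 0.2351, 0.1427]
eef_rot: [[-0.0, 1.0, 0.001], [1.0, 0.0, -0.0], [-0.0, 0.001, -1.0]]
wrist_force: [0.4, 0.1, 1.3]
width: 0.0722
t 11.35 pos [0.4229 0.2351 0.1427] yawy 0.01 w 0.0722 F [0.4 0.1 1.3] q6 111.5
turn first 0.0002 rows 0.0013044152858524966
shift after turn [-0.0002 -0.0058  0.0454] rows 0.3661646981342756
shift now [-0.0002 -0.0058  0.0454] rows 0.36616469813427566
```

View pics/w5.png

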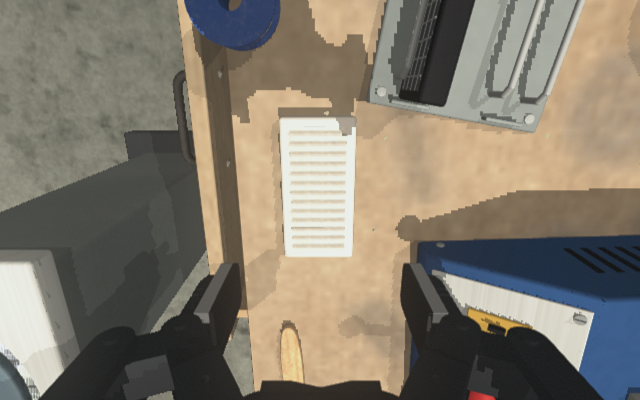

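Run:
```python
from h import *
np.set_printoptions(precision=4,suppress=True)
a=S('w5'); a.crop(260,100,380,270,4,'w5c')
w=np.array([a.z(u,v,.018) for u,v in [(280,118),(355,117),(353,256),(286,256)]]);print(w,w.mean(0))
pc=a.cloud(); m=(pc[...,2]>.012)&(pc[...,2]<.024)&(a.im.min(2)>150); m[:, :270]=0;m[:,365:]=0;m[:100]=0;m[270:]=0
x=pc[m];print(len(x),x.mean(0),cv2.minAreaRect((x[:,:2]*1000).astype(np.float32)))
for i in range(3): print(np.percentile(x[:,i],[1,99]))
```

```text
[[0.3918 0.2945 0.018 ]
 [0.4489 0.2952 0.018 ]
 [0.451  0.1769 0.018 ]
 [0.3926 0.177  0.018 ]] [0.4211 0.2359 0.018 ]
9828 [0.4199 0.2389 0.0187] ((420.4175109863281, 235.51904296875), (59.68456268310547, 119.4447021484375), 0.12986324727535248)
[0.3915 0.4494]
[0.178  0.2938]
[0.0165 0.0213]
```

View pics/w5c.png

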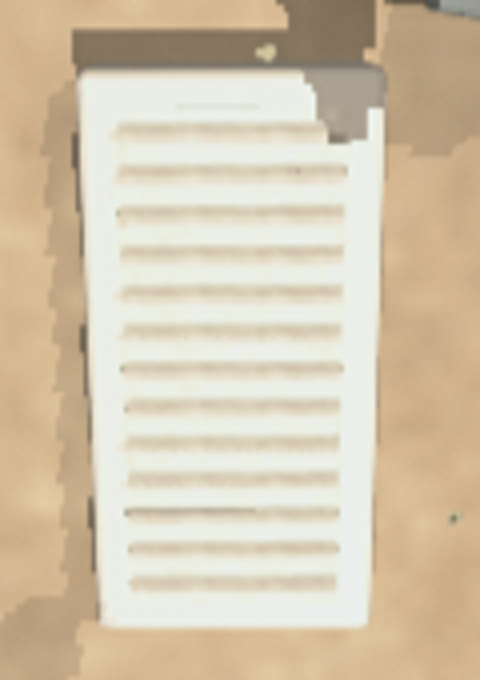

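```bash
python3 -m handwheel '[[1,0,-0.004,0.09,0],[1,0,0,0.09,0],[1,0,0,0.08,0],[1,0,0,0,0],[1,0,0,0,0],[1,0,0,0,0]]'
python3 -c "
from h import *
plan(.4206,.2355,.001,0)"
```

```text
t: 12.2
eef_pos: [0.4224, 0.2357, 0.0145]
eef_rot: [[-0.0, 1.0, 0.003], [1.0, 0.0, 0.001], [0.001, 0.003, -1.0]]
wrist_force: [1.0, 0.2, 0.2]
width: 0.0852
t 12.2 pos [0.4224 0.2357 0.0145] yawy 0.01 w 0.0852 F [1.  0.2 0.2] q6 111.6
turn first 0.0001 rows 0.0005269658052936295
shift after turn [-0.0005 -0.0037  0.027 ] rows 0.2184185156358583
shift now [-0.0005 -0.0037  0.027 ] rows 0.21841851563585832
```

```bash
python3 -m handwheel '[[1,0,-0.0035,0.026,0],[1,0,0,0,0],[1,0,0,0,0]]'
python3 -c "
from h import *
plan(.4206,.2355,.001,0)"
python3 -m handwheel '[[-1,0,0,0,0],[-1,0,0,0,0],[-1,0,0,0,0],[-1,0,0,0,0]]' 40
```

```text
t: 12.58
eef_pos: [0.4184, 0.2349, -0.0003]
eef_rot: [[-0.0, 1.0, -0.0], [1.0, 0.0, -0.0], [-0.0, -0.0, -1.0]]
wrist_force: [-0.3, 0.1, 0.3]
width: 0.0856
t 12.57 pos [ 4.184e-01  2.349e-01 -3.000e-04] yawy 0.02 w 0.0856 F [-0.3  0.1  0.3] q6 111.7
turn first 0.0002 rows 0.0014219343475846363
shift after turn [ 0.0012  0.0044 -0.0026] rows 0.04218633209651301
shift now [ 0.0012  0.0044 -0.0026] rows 0.042186332096513006
t: 13.08
eef_pos: [0.4191, 0.2351, 0.0002]
eef_rot: [[-0.0, 1.0, 0.001], [1.0, 0.0, 0.0], [0.0, 0.001, -1.0]]
wrist_force: [-1.0, -0.6, 5.7]
width: 0.059
```

```bash
python3 -m handwheel '[[-1,0,0,-0.02,0],[-1,0,0,-0.08,0],[-1,0,0,-0.1,0],[-1,0,0,-0.1,0],[-1,0,0,-0.1,-0.022],[-1,0,0,-0.08,0],[-1,0,0,0,0]]'
python3 -c "
from h import *
plan(.66,-.09,.25,2)"
```

```text
t: 13.95
eef_pos: [0.4207, 0.2359, 0.2435]
eef_rot: [[-0.035, 0.999, 0.007], [0.999, 0.035, 0.003], [0.002, 0.007, -1.0]]
wrist_force: [-1.0, 0.5, -1.2]
width: 0.0591
t 13.95 pos [0.4207 0.2359 0.2435] yawy 1.99 w 0.0591 F [-1.   0.5 -1.2] q6 109.7
turn first -0.0001 rows 0.0010883182330040531
shift after turn [-0.668   0.4557 -0.0116] rows 6.469603885925894
shift now [-0.6679  0.4558 -0.0116] rows 6.469603885925895
```

```bash
python3 -m handwheel '[[-1,-0.095,0.065,0,0],[-1,-0.095,0.065,0,0],[-1,-0.095,0.065,0,0],[-1,-0.095,0.065,0,0],[-1,-0.095,0.065,0,0],[-1,-0.095,0.065,0,0],[-1,-0.095,0.065,0,0],[-1,0,0,0,0],[-1,0,0,0,0]]'
python3 -c "
from h import *
plan(.6785,.048,.2,2)
snap('wrist','w6');snap('top','top3')"
```

```text
t: 15.08
eef_pos: [0.6567, -0.0891, 0.2382]
eef_rot: [[-0.034, 0.999, -0.003], [0.999, 0.034, 0.001], [0.001, -0.003, -1.0]]
wrist_force: [0.2, 0.6, -2.0]
width: 0.0588
t 15.07 pos [ 0.6567 -0.0891  0.2382] yawy 1.97 w 0.0588 F [ 0.2  0.6 -2. ] q6 74.8
turn first -0.0004 rows 0.003088731360419101
shift after turn [0.2725 0.0534 0.0766] rows 2.304163255254792
shift now [0.2725 0.0533 0.0766] rows 2.304163255254792
```

View pics/w6.png

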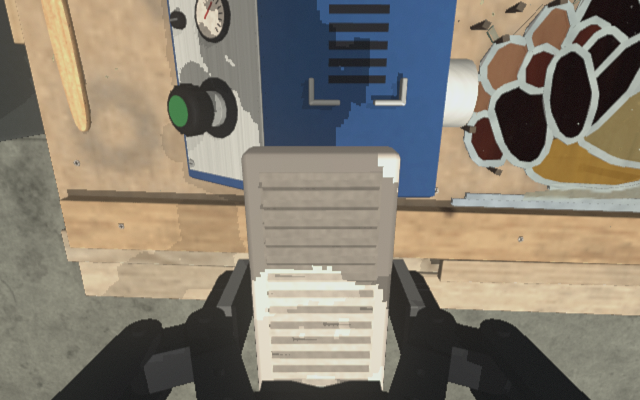

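Run:
```python
from h import *
np.set_printoptions(precision=4,suppress=True)
a=S('w6'); a.crop(290,0,430,150,5,'w6a'); a.crop(230,130,420,280,4,'w6b')
for u,v in [(309,105),(406,103)]: print(a.z(u,v,.11),a.dep(u,v))
pc=a.cloud(); s=get_state(); R=s['eef_rot'];p=s['eef_pos']
m=np.zeros((400,640),bool); m[155:380,255:390]=1
m&=(pc[...,2]>.2)&(pc[...,2]<.3)
x=(pc[m]-p)@R; x=x[abs(x[:,1])<.028]
A=np.c_[x[:,:2],np.ones(len(x))]; c=np.linalg.lstsq(A,x[:,2],rcond=None)[0]; print('top plane tool frame z= ',c)
print([np.percentile(x[:,i],[.2,99.8]) for i in range(3)])
```

```text
[ 0.6449 -0.0205  0.11  ] [ 0.6446 -0.0211  0.1003]
[ 0.7186 -0.0165  0.11  ] [ 0.7208 -0.0169  0.1009]
top plane tool frame z=  [-0.0003  0.0032 -0.0173]
[array([-0.0473,  0.0583]), array([-0.0277,  0.0278]), array([-0.02  , -0.0152])]
```

View pics/w6a.png

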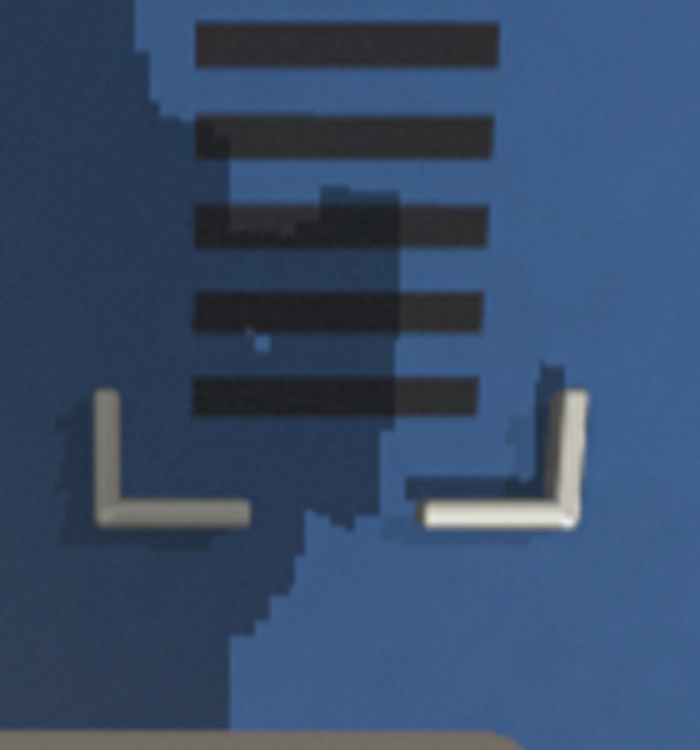

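View pics/w6b.png

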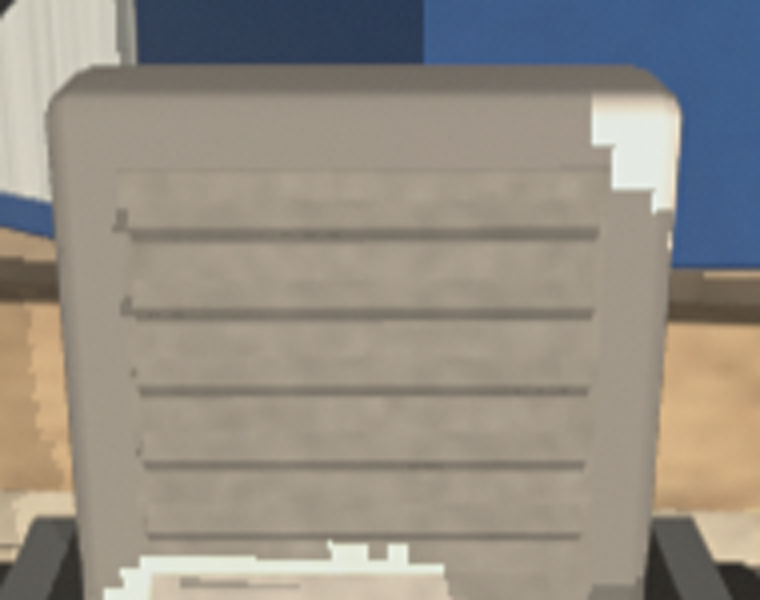

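```bash
python3 -m handwheel '[[-1,0.08,0.026,0,0],[-1,0.065,0.02,0,0],[-1,0,0,0,0],[-1,0,0,0,0],[-1,0,0,0,0]]'
python3 -c "
from h import *
plan(.6787,.0485,.15,2.1)
a=snap('wrist','w7');S('w7').crop(250,0,450,160,4,'w7a')"
```

```text
t: 15.8
eef_pos: [0.6776, -0.0166, 0.2401]
eef_rot: [[-0.034, 0.999, 0.0], [0.999, 0.034, -0.0], [-0.0, 0.0, -1.0]]
wrist_force: [-0.9, 0.3, -0.9]
width: 0.0592
t 15.8 pos [ 0.6776 -0.0166  0.2401] yawy 1.96 w 0.0592 F [-0.9  0.3 -0.9] q6 81.3
turn first -0.0016 rows 0.01308596056136616
shift after turn [0.1301 0.0069 0.1801] rows 1.778660454213006
shift now [0.1301 0.0066 0.1801] rows 1.7786604542130062
```

View pics/w7a.png

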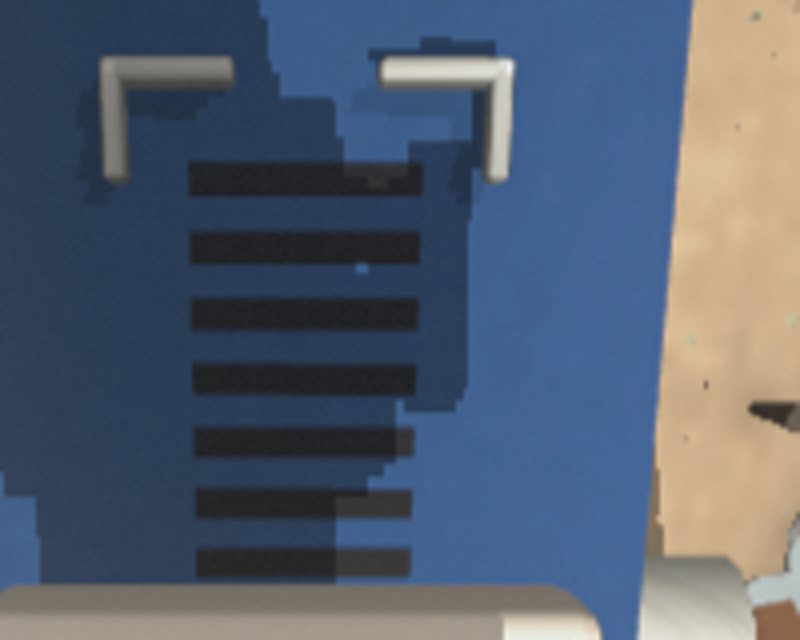

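Run:
```python
from h import *
np.set_printoptions(precision=4,suppress=True)
a=S('w7');b=S('w6')
L=[a.z(275,14.1,.11),a.z(378.4,14.6,.11)]; Rr=[b.z(309,105,.11),b.z(406,105,.11)]
q=np.array(L+Rr);print(q,q.mean(0))
print(np.degrees(np.arctan2(*(L[1]-L[0])[1::-1])),np.degrees(np.arctan2(*(Rr[1]-Rr[0])[1::-1])))
d=(q[0]+q[1]-q[2]-q[3])/2; print(np.linalg.norm(d),np.degrees(np.arctan2(-d[0],d[1])))
```

```text
[[ 0.6407  0.113   0.11  ]
 [ 0.714   0.1152  0.11  ]
 [ 0.6449 -0.0205  0.11  ]
 [ 0.7188 -0.018   0.11  ]] [0.6796 0.0474 0.11  ]
1.7115358921123718 1.9676368415991157
0.13342590614454297 1.9418514261132285
```

```bash
python3 -m handwheel '[[-1,0.07,0.004,0,0],[-1,0.058,0.003,0.04,0],[-1,0,0,0.1,0],[-1,0,0,0.07,0],[-1,0,0,0,0],[-1,0,0,0,0],[-1,0,0,0,0]]'
python3 -c "
from h import *
plan(.6793,.0474,.126,1.95)"
```

```text
t: 16.73
eef_pos: [0.6811, 0.0476, 0.1374]
eef_rot: [[-0.034, 0.999, 0.005], [0.999, 0.034, -0.0], [-0.0, 0.005, -1.0]]
wrist_force: [-0.0, -0.4, -0.4]
width: 0.0593
t 16.73 pos [0.6811 0.0476 0.1374] yawy 1.96 w 0.0593 F [-0.  -0.4 -0.4] q6 86.7
turn first 0.0001 rows 0.0011019824766727358
shift after turn [-0.0002 -0.0037  0.0229] rows 0.1853464431674405
shift now [-0.0002 -0.0037  0.0229] rows 0.1853464431674405
```

```bash
python3 -m handwheel '[[-1,0,-0.002,0.02,0],[-1,0,0,0,0],[-1,0,0,0,0],[-1,0,0,0,0]]'
python3 -c "
from h import *
plan(.6793,.0474,.126,1.95)"
```

```text
t: 17.23
eef_pos: [0.6784, 0.0479, 0.1249]
eef_rot: [[-0.035, 0.999, 0.0], [0.999, 0.035, -0.0], [-0.0, 0.0, -1.0]]
wrist_force: [-0.6, 0.3, -0.1]
width: 0.059
t 17.23 pos [0.6784 0.0479 0.1249] yawy 1.99 w 0.059 F [-0.6  0.3 -0.1] q6 86.7
turn first 0.0005 rows 0.004057723699697584
shift after turn [-0.0011  0.0018 -0.0022] rows 0.02423285144992881
shift now [-0.0011  0.0018 -0.0022] rows 0.024232851449928813
```

```bash
python3 -m handwheel '[[-1,-0.001,0.0015,0.012,0],[-1,0,0,0.012,0],[-1,0,0,0.01,0],[-1,0,0,0.008,0],[-1,0,0,0,0],[-1,0,0,0,0]]'
python3 -c "
from h import *
plan(.6793,.0474,.1015,1.95)"
```

```text
t: 17.98
eef_pos: [0.6792, 0.0474, 0.1039]
eef_rot: [[-0.035, 0.999, 0.0], [0.999, 0.035, -0.0], [-0.0, 0.0, -1.0]]
wrist_force: [0.2, -0.2, -1.3]
width: 0.0591
t 17.98 pos [0.6792 0.0474 0.1039] yawy 1.99 w 0.0591 F [ 0.2 -0.2 -1.3] q6 86.7
turn first 0.0004 rows 0.0034551833734878966
shift after turn [-0.      0.0002  0.0049] rows 0.03902523017072403
shift now [-0.      0.0002  0.0049] rows 0.03902523017072403
```

No contact with brackets; lower the rest and release.

```bash
python3 -m handwheel '[[-1,0,0,0.0045,0],[-1,0,0,0,0],[-1,0,0,0,0]]'
python3 -m handwheel '[[-1,0,0,0.0015,0],[-1,0,0,0,0],[-1,0,0,0,0]]'
```

```text
t: 18.35
eef_pos: [0.6791, 0.0474, 0.1016]
eef_rot: [[-0.035, 0.999, 0.0], [0.999, 0.035, -0.0], [-0.0, 0.0, -1.0]]
wrist_force: [-0.3, -0.4, -0.8]
width: 0.0592
t: 18.73
eef_pos: [0.6791, 0.0474, 0.1008]
eef_rot: [[-0.035, 0.999, -0.0], [0.999, 0.035, -0.0], [-0.0, -0.0, -1.0]]
wrist_force: [0.3, 0.4, -0.5]
width: 0.0592
```

```bash
python3 -m handwheel '[[0.8,0,0,0,0],[0.8,0,0,0,0],[0.8,0,0,0,0],[0.8,0,0,-0.04,0],[0.8,0,0,-0.08,0],[0.8,0,0,-0.1,0],[-1,-0.1,0,0,0],[-1,-0.1,0,0,0],[-1,0,0,0,0]]'
python3 -c "
from h import *
plan(.523,.2,.22,2)
snap('wrist','w8')"
```

```text
t: 19.85
eef_pos: [0.6826, -0.0563, 0.2108]
eef_rot: [[-0.03, 1.0, 0.0], [1.0, 0.03, -0.001], [-0.001, 0.0, -1.0]]
wrist_force: [-0.2, 0.7, -0.6]
width: 0.0223
t 19.85 pos [ 0.6826 -0.0563  0.2108] yawy 1.7 w 0.0223 F [-0.2  0.7 -0.6] q6 78.3
turn first -0.0033 rows 0.027743179169741755
shift after turn [ 0.5234 -0.3012 -0.0191] rows 4.833384052666062
shift now [ 0.5218 -0.3039 -0.0191] rows 4.833384052666061
```

View pics/w8.png

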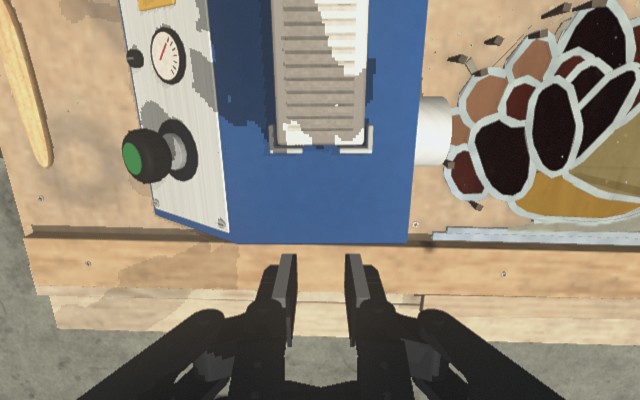

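```bash
python3 -m handwheel '[[-1,0.1,-0.061,0,0],[-1,0.1,-0.061,0,0],[-1,0.1,-0.061,0,0],[-1,0.1,-0.061,0,0],[-1,0.1,-0.061,0,0],[-1,0,0,0,0],[-1,0,0,0.1,0],[-1,0,0,0.09,0],[-1,0,0,0,0],[-1,0,0,0,0]]'
python3 -c "
from h import *
plan(.522,.19,.105,2)
np.set_printoptions(precision=4,suppress=True)
snap('top','top4');S('top4').crop(345,105,505,245,5,'t4')
a=S('w8');print('green',a.dep(132,157),a.dep(128,160),a.dep(135,150))"
```

```text
t: 21.15
eef_pos: [0.5225, 0.1922, 0.1172]
eef_rot: [[-0.035, 0.999, 0.002], [0.999, 0.035, 0.0], [0.0, 0.002, -1.0]]
wrist_force: [-0.0, -0.1, 0.9]
width: -0.0001
t 21.15 pos [0.5225 0.1922 0.1172] yawy 1.98 w -0.0001 F [-0.  -0.1  0.9] q6 101.7
turn first -0.0002 rows 0.00158024779070049
shift after turn [-0.0043 -0.0013  0.0245] rows 0.19916178745792543
shift now [-0.0043 -0.0012  0.0245] rows 0.19916178745792543
green [ 0.5419 -0.0278  0.1026] [ 0.5369 -0.0308  0.0995] [0.6796 0.0281 0.3537]
```

View pics/t4.png

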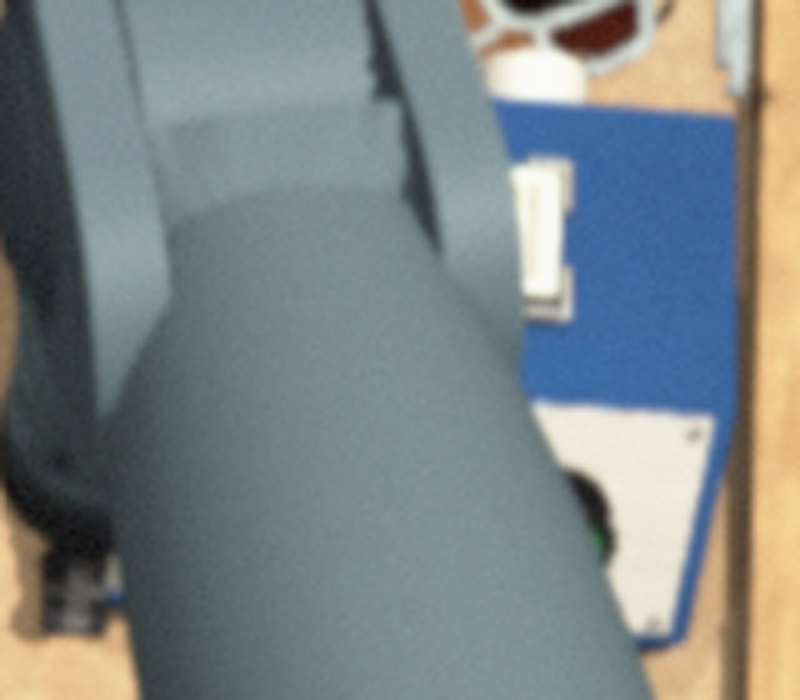

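```bash
python3 -c "
from h import *
snap('scene','sc4');S('sc4').crop(280,130,410,225,6,'s4')"
```

```text
(no output)
```

View pics/s4.png

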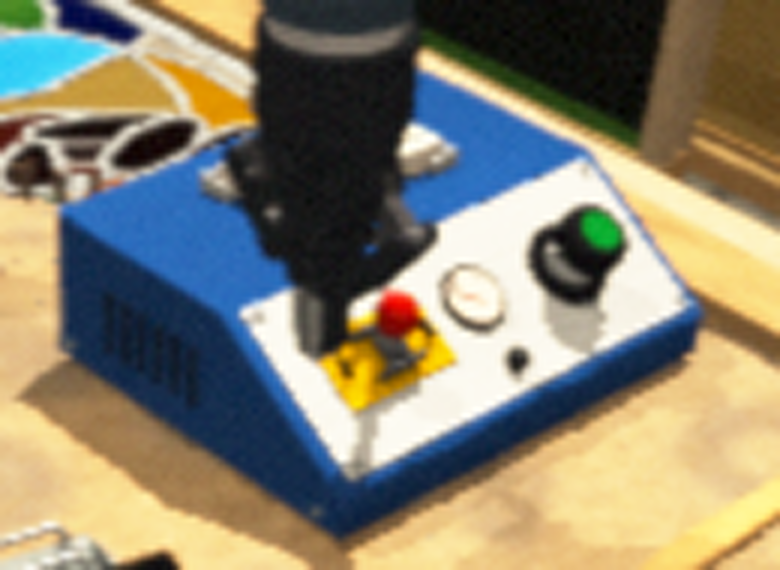

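Run:
```python
from h import *
np.set_printoptions(precision=4,suppress=True)
a=S('w8');pc=a.cloud()
q=pc[0:140,285:355].reshape(-1,3); A=np.c_[q[:,:2]-q[:,:2].mean(0),np.ones(len(q))]
print(np.linalg.lstsq(A,q[:,2],rcond=None)[0],q[:,1].min(),q[:,1].max())
print(a.z(276,145,.118),a.z(365,145,.118))
```

```text
[ 0.0042 -0.0064  0.1201] -0.008786149082114617 0.07620471843243944
[ 0.6505 -0.013   0.118 ] [ 0.7117 -0.0112  0.118 ]
```

```bash
python3 -m handwheel '[[-1,0,0,0.02,0],[-1,-0.03,0,0,0],[-1,-0.015,0,0,0],[-1,-0.015,0,0,0],[-1,-0.015,0,0,0],[-1,-0.015,0,0,0],[-1,-0.015,0,0,0],[-1,-0.015,0,0,0],[-1,-0.015,0,0,0],[-1,-0.015,0,0,0],[-1,0,0,0,0],[-1,0,0,0,0]]'
python3 -c "
from h import *
plan(.522,.12,.105,2)
snap('scene','sc5');S('sc5').crop(280,130,410,225,6,'s5')"
```

```text
t: 22.75
eef_pos: [0.5241, 0.117, 0.1057]
eef_rot: [[-0.035, 0.999, -0.0], [0.999, 0.035, -0.0], [0.0, -0.0, -1.0]]
wrist_force: [0.0, 0.3, 0.5]
width: 0.0002
t 22.75 pos [0.5241 0.117  0.1057] yawy 1.98 w 0.0002 F [0.  0.3 0.5] q6 93.8
turn first -0.0002 rows 0.0020138803492174115
shift after turn [ 0.0061 -0.0039  0.0014] rows 0.059100879355111206
shift now [ 0.0061 -0.0039  0.0014] rows 0.059100879355111206
```

View pics/s5.png

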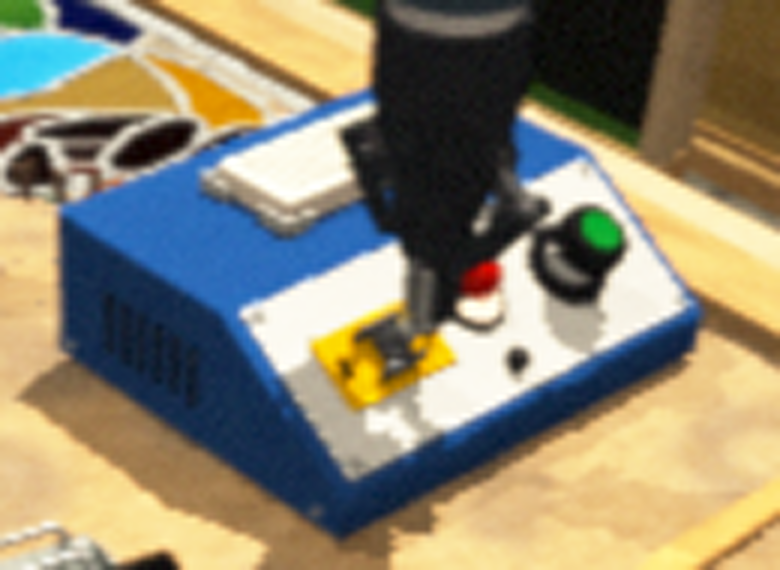

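```bash
python3 -m handwheel '[[-1,0.03,0,0,0],[-1,0,0,-0.1,0],[-1,0,0,-0.08,0],[0.3,0,0,0,-0.11],[0.3,0,0,0,-0.11],[0.3,0,0,0,-0.11],[0.3,0,0,0,-0.11],[0.3,0,0,0,-0.11],[0.3,0,0,0,-0.11],[0.3,0,0,0,-0.11],[0.3,0,0,0,-0.11],[0.3,0,0,0,-0.11]]'
python3 - <<'E'
from h import *
np.set_printoptions(precision=4,suppress=True)
y=np.radians(1.95); ex=np.array([np.cos(y),np.sin(y),0]); ey=np.array([-np.sin(y),np.cos(y),0]); ez=np.array([0,0,1.])
O=np.array([.6793,.0477,0])-.165*ex
t=np.radians(34.4); n=-np.sin(t)*ex+np.cos(t)*ez
p0=O+.035*ez
def it(a,u,v,h=.041):
    r=a.ray(u,v); return a.C+r*((p0+h*n-a.C)@n)/(r@n)
a=S('top0'); b=S('w8'); c=S('w6')
c.crop(160,70,250,150,8,'kn6'); b.crop(110,110,210,190,8,'kn8')
P=it(a,(575.5)/5-.5+345,(550.5)/5-.5+105); print(P, (P-O)@ex,(P-O)@ey,'head',P-.011*n)
P=it(b,133,158); print(P,(P-O)@ey)
snap('scene','sc6');S('sc6').crop(280,130,410,225,6,'s6')
plan(.55,-.03,.2,92)
E
```

```text
t: 24.3
eef_pos: [0.5234, 0.1333, 0.1957]
eef_rot: [[-1.0, -0.026, -0.0], [-0.026, 1.0, 0.0], [0.0, 0.0, -1.0]]
wrist_force: [0.2, -0.0, 0.9]
width: 0.0556
[ 0.5426 -0.0297  0.1023] 0.02571580003525348 -0.07272309073213265 head [ 0.5488 -0.0295  0.0932]
[ 0.5423 -0.0286  0.1021] -0.07160148573186402
t 24.35 pos [0.5234 0.1333 0.1957] yawy 91.68 w 0.0554 F [-0.2 -0.3 -0.1] q6 5.9
turn first -0.0036 rows 0.02994498664837395
shift after turn [-0.0418 -0.3283 -0.0086] rows 2.6483037649937766
shift now [-0.0436 -0.328  -0.0086] rows 2.648303764993777
```

View pics/kn8.png

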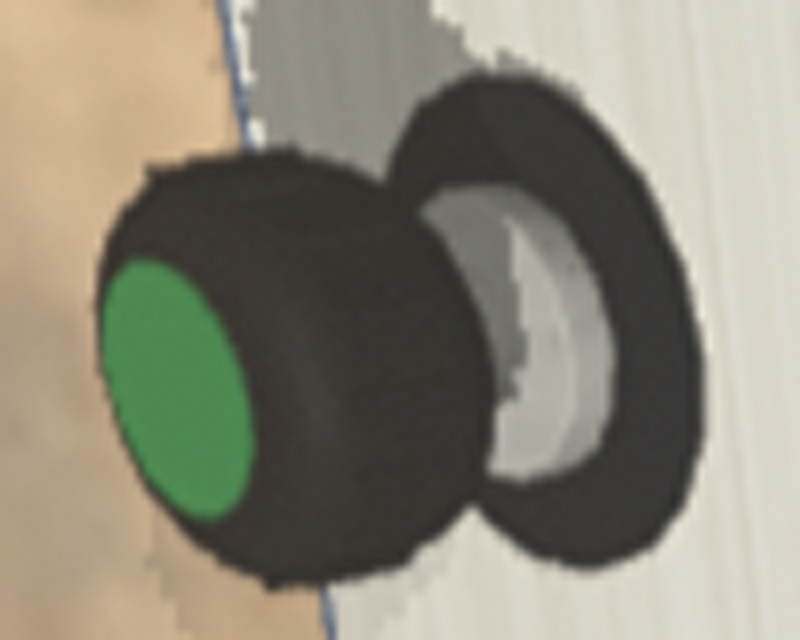

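View pics/kn6.png

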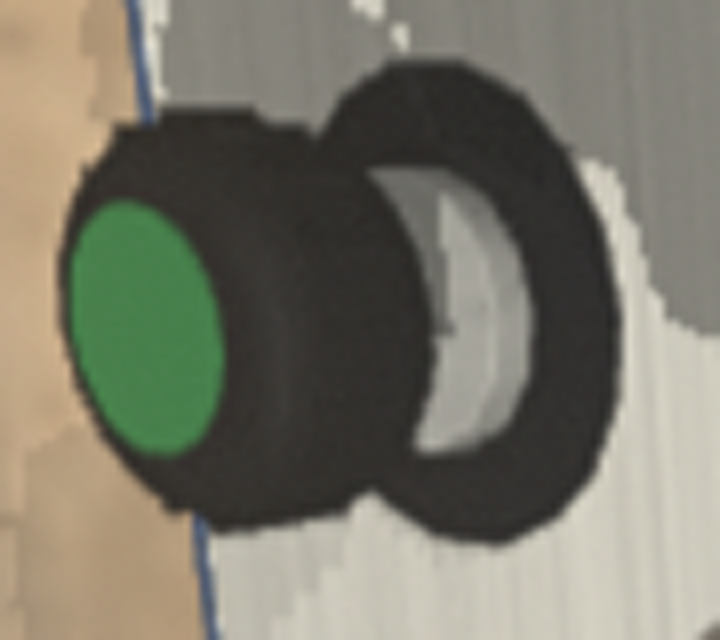

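View pics/s6.png

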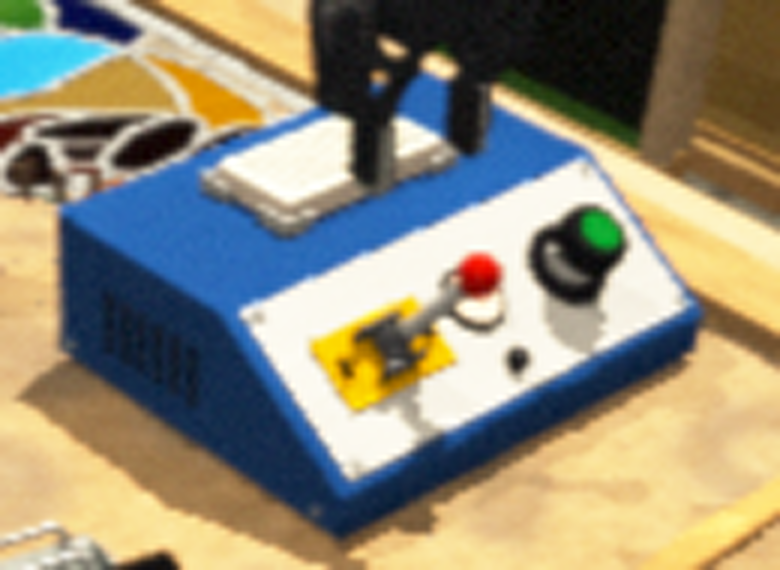

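```bash
python3 -m handwheel '[[0.4,-0.014,-0.108,0,-0.004],[0.4,-0.014,-0.108,0,0],[0.4,-0.014,-0.108,0,0],[0.4,0,0,0,0],[0.4,0,0,0.08,0],[0.4,0,0,0.06,0],[0.4,0,0,0,0],[0.4,0,0,0,0],[0.4,0,0,0,0]]'
python3 -c "
from h import *
plan(.548,-.029,.075,92)
snap('wrist','w9')"
```

```text
t: 25.48
eef_pos: [0.5496, -0.0291, 0.1275]
eef_rot: [[-1.0, -0.026, 0.003], [-0.026, 1.0, -0.001], [-0.003, -0.001, -1.0]]
wrist_force: [0.3, -0.7, -0.0]
width: 0.06
t 25.48 pos [ 0.5496 -0.0291  0.1275] yawy 91.47 w 0.06 F [ 0.3 -0.7 -0. ] q6 -11.1
turn first -0.0059 rows 0.049849870167480985
shift after turn [0.0036 0.0004 0.105 ] rows 0.840525799061107
shift now [0.0036 0.0003 0.105 ] rows 0.8405257990611071
```

View pics/w9.png

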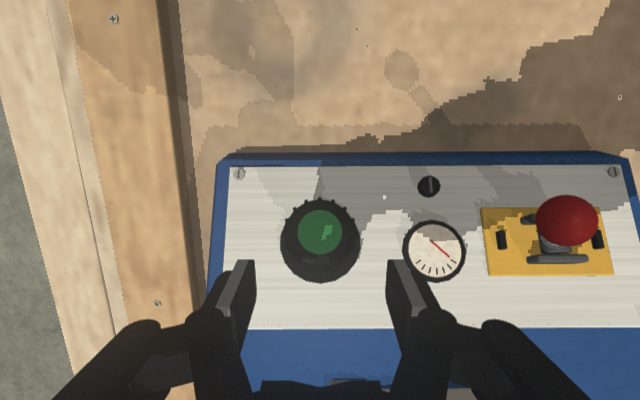

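```bash
python3 - <<'E'
from h import *
a=S('w9'); print(a.proj([.523,.0845,.122]),a.proj([.522,.114,.127]),a.dep(565,220))
print(a.proj([.5426,-.029,.1022]))
E
python3 -m handwheel '[[0.4,0,0,0.06,0],[0.4,0.002,0,0.03,0],[0.4,0,0,0.012,0],[0.4,0,0,0,0],[0.4,0,0,0,0]]'
python3 -c "
from h import *
plan(.548,-.029,.075,92)"
```

```text
[563.75710631 219.7647115 ] [636.41828773 223.42906593] [0.51927411 0.07748988 0.13174822]
[319.63150874 234.6463279 ]
t: 26.15
eef_pos: [0.548, -0.0296, 0.0756]
eef_rot: [[-1.0, -0.025, 0.001], [-0.025, 1.0, -0.0], [-0.001, -0.0, -1.0]]
wrist_force: [-0.3, 0.4, 0.5]
width: 0.0599
t 26.15 pos [ 0.548  -0.0296  0.0756] yawy 91.45 w 0.0599 F [-0.3  0.4  0.5] q6 -11.2
turn first -0.0061 rows 0.05162856186895505
shift after turn [0.     0.0011 0.0012] rows 0.013099623643584222
shift now [0.     0.0011 0.0012] rows 0.013099623643584222
```

```bash
python3 -m handwheel '[[-1,0,0,0,0],[-1,0,0,0,0],[-1,0,0,0,0],[-1,0,0,0,0]]' 50
python3 -m handwheel '[[-1,0.0034,0,-0.005,0],[-1,0.0034,0,-0.005,0],[-1,0.0034,0,-0.005,0],[-1,0.0034,0,-0.005,0],[-1,0.0034,0,-0.005,0],[-1,0.002,0,-0.003,0],[-1,0,0,0,0],[-1,0,0,0,0]]'
```

```text
t: 26.65
eef_pos: [0.5479, -0.0297, 0.0758]
eef_rot: [[-1.0, -0.025, 0.002], [-0.025, 1.0, -0.001], [-0.002, -0.001, -1.0]]
wrist_force: [-1.4, 0.3, 5.2]
width: 0.0376
t: 27.65
eef_pos: [0.5388, -0.03, 0.0891]
eef_rot: [[-1.0, -0.025, 0.002], [-0.025, 1.0, -0.001], [-0.002, -0.001, -1.0]]
wrist_force: [3.5, -3.3, 2.1]
width: 0.0377
```

```bash
python3 -m handwheel '[[0.4,0,0,0,0],[0.4,0,0,0,0],[0.4,0,0,0,0],[0.4,0,0,-0.06,0],[0.4,0,0,-0.1,0],[0.4,0,0,-0.06,0],[0.4,0,0,0,0],[0.4,0,0,0,0]]'
python3 -c "
from h import *
plan(.45,-.25,.2)
snap('wrist','w10')
a=S('w10')
print(a.proj([.5426,-.029,.1022]),a.proj([.5336,-.029,.1154]))"
```

```text
t: 28.65
eef_pos: [0.5371, -0.0294, 0.1977]
eef_rot: [[-1.0, -0.025, -0.002], [-0.025, 1.0, 0.0], [0.002, 0.0, -1.0]]
wrist_force: [-0.5, -0.1, 0.2]
width: 0.0597
t 28.65 pos [ 0.5371 -0.0294  0.1977] yawy 91.45 w 0.0597 F [-0.5 -0.1  0.2] q6 -11.4
shift now [ 0.1853 -0.4366 -0.0044] rows 3.794390803875579
[319.65241158 210.76403263] [319.96962832 205.34126561]
```

View pics/w10.png

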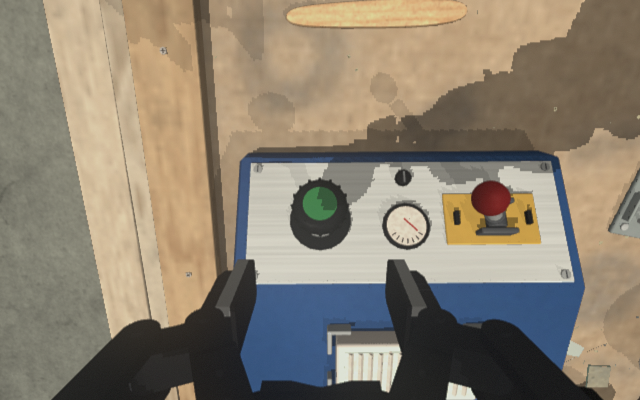

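```bash
python3 -m handwheel '[[0.4,0.046,-0.11,-0.02,0],[0.4,0.046,-0.11,0,0],[0.4,0.046,-0.11,0,0],[0.4,0.046,-0.11,0,0],[0.4,0,0,0,0],[0.4,0,0,0,0]]'
python3 - <<'E'
from h import *
np.set_printoptions(precision=4,suppress=True)
a=S('w10'); print(a.dep(316,206),a.dep(318,208))
snap('top','top5');snap('scene','sc7')
b=S('top5');b.crop(345,105,505,245,5,'t5');S('sc7').crop(280,130,410,225,6,'s7')
print(get_state()['wrist_force'])
E
```

```text
t: 29.45
eef_pos: [0.4506, -0.2511, 0.2075]
eef_rot: [[-1.0, -0.025, -0.002], [-0.025, 1.0, 0.002], [0.002, 0.002, -1.0]]
wrist_force: [0.1, 0.6, -0.7]
width: 0.0599
[ 0.5339 -0.0318  0.1162] [ 0.5351 -0.0303  0.1167]
[0.0658 0.0729 0.0947]
```

View pics/t5.png

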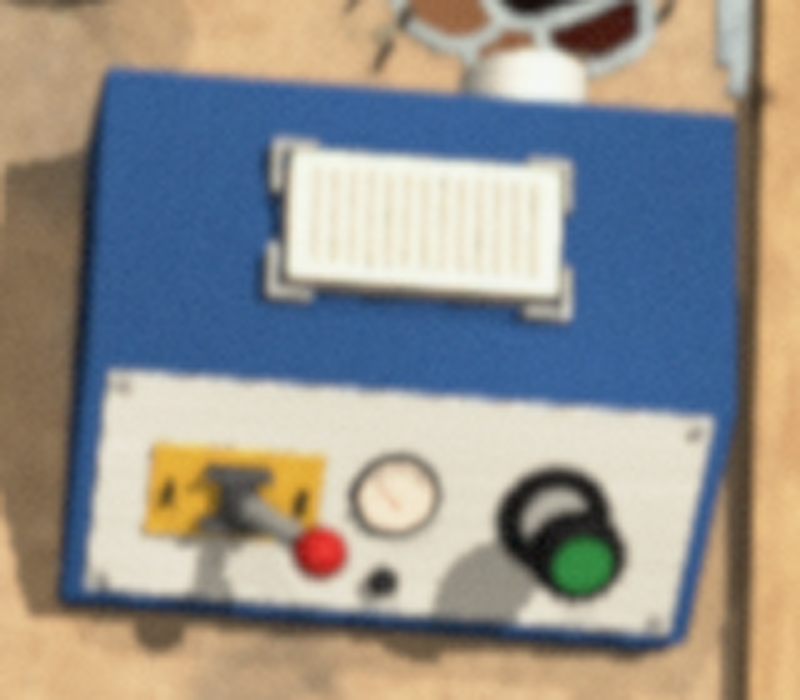

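View pics/s7.png

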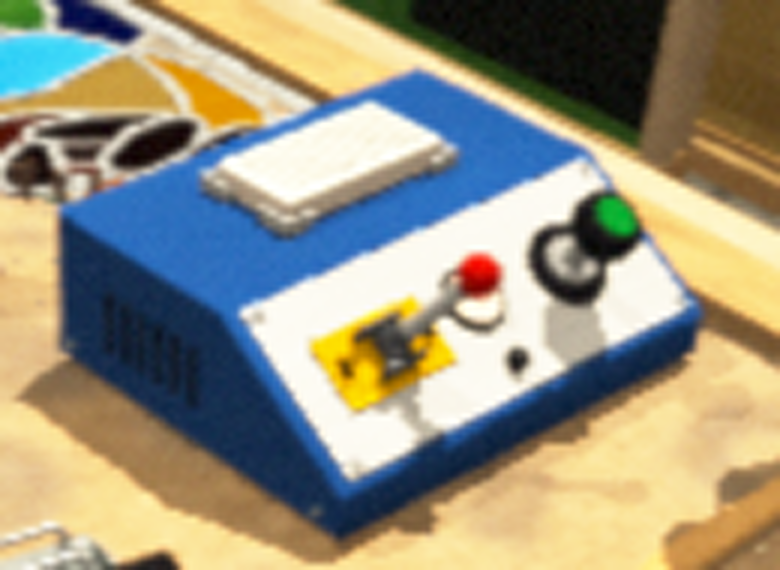

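View pics/top5.png

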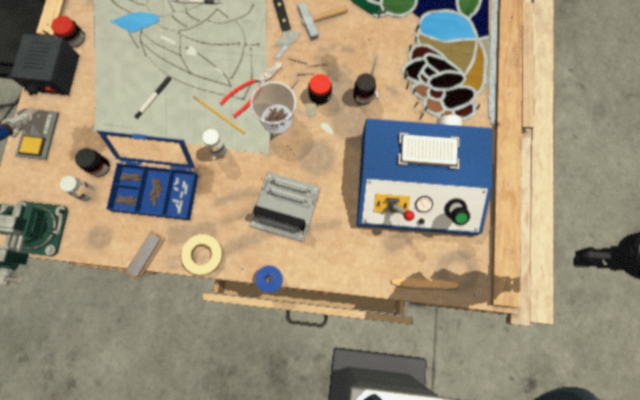

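The last pictures show the filter seated, the lever on, the knob out and the bystanders where they were, so I'm handing in.

```bash
python3 -c "
from h import *
print(hand_in())"
```

```text
the job is handed in; nothing more can be done
None
```

The fume extractor is ready for soldering, and I handed the job in at about 29.6 s of the 66 s allowed. I did the steps in the order asked:

1. **Filter out:** I lifted the white filter out of the rack's far slot, stood it on clear bench and tipped it over toward the robot. It landed flat with its pleats up.
2. **Filter in:** I took it again by its two long sides, lowered it between the four intake brackets without touching them, and let go.
3. **Lever:** I pushed the red isolator lever past half way and it went over to on.
4. **Knob:** I gripped the black knob, pulled it 16 mm along the panel's normal and released it.

**Last checks:**
- **Filter:** it lies flat inside all four brackets, pleats up. Its top measured about 120 mm above the bench against 118 mm expected, which is within camera error.
- **Lever:** the ball was within 1–2 pixels of where it should be when on.
- **Knob:** after release the top measured about 116 mm high, up from 102 mm, so it rests out by itself.
- **Bystanders:** the black filter, reel, tape and fid look unmoved in the top view.
- **Robot:** it stood clear with no force on the wrist. The highest force I read was about 10 N, while setting the filter on the bench.

No check failed. The grip widths read 1–2 mm under nominal (59 for 60 mm, 37.6 for 40 mm), with no sign of slipping.

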